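Four clicks on the polisher's force dial, then confirm

ROBOT

A 6-joint arm with a two-finger parallel gripper is mounted at the origin on the work surface. World frame = base frame: x ahead of the robot, y to its left, z up, the work surface at z = 0. Lengths are in m, angles in degrees, forces in N, time in s.
With the tool pointing down it reaches from about 0.4 to 0.825 m from the base axis. Payload 7 kg.
Tool frame: the origin (TCP) lies on the centre line of the jaws, within the pads' length; the fingertips stand 8 mm ahead of it and the grasp point (between the pads) lies 11 mm behind it; z points along the fingers, y is the line along which they close (so a half turn about z gives the same grasp; the last joint's range is limited). The gripper opens to 88 mm and grips with 3 to 60 N. Pads are 19 mm wide; open, the fingers measure 130 mm over their backs; the gripper's body (78 mm by 193 mm) begins 47 mm behind the grasp point.
Start: joints at [79.876, 20.546, 0.682, 0, -70.136, -16.507], TCP at [0.303, 0.603, 0.209] pointing down, gripper open.
Joint ranges: [-176.03, 176.03], [-82.01, 121.73], [-58.28, 71.71], [-173.87, 95.51], [-174.79, -0.11], [-173.66, 173.66]. Speed limits (degrees/s): [136.94, 136.94, 172.46, 180, 180, 180].

INTERFACE

Orientations are given as [roll, pitch, yaw] about the fixed x, y, z axes, in that order (R = Rz(yaw) Ry(pitch) Rx(roll)).
In Python, from plant import r gives the robot as it stands.
- The arm moves only by the tool carry_out, never from a script. Its argument "targets" is a list of rows, each a list of 6 numbers: the shift along the tool's x, y, z scaled (see below), then the turn, a rotation vector about the tool's x, y, z scaled (see below). A call has 1 to 5 rows; each row shifts and turns the commanded pose from where the row before left it, along the tool's axes as they then stand; what a row does not reach is not made up. The controller multiplies each number of a shift by 0.5 m and each number of a turn by 60 degrees. A row lasts 1/8 s, in which the tool goes at most 62.5 mm and 10.7 degrees, less where a joint would pass 70% of its speed; a pose out of reach is approached as far as the arm can. A call with a number of a shift or a turn outside -1 to 1 is refused whole. A call with a gripper value outside its range is refused whole. "hand" is the opening, from 0 (shut) to 1 (fully open), set as the call begins (left out, the last holds). The fingers move at their own pace and stop on an object; "squeeze" is the grip in N (left out, the last holds). Time passes only in rows, so rows that do not move let the fingers close. It gives the time, the measured TCP pose, the force, the opening and the grip force at its end, in the units of the state.
- r.get_state(): the state, without advancing time (a new reading comes with each control period).
- r.capture(name): name is "scene" or "top" or "wrist"; returns the picture (384x512x3 uint8, red, green, blue); there is no depth.
- r.camera_info(name): a dict with "K" (3x3 intrinsics, pixels), "eye" and "attitude" of the camera in the world. Camera axes: x right, y down, z forward; pixel columns grow to the right and rows downward; lengths in m; the calibration is good to about 2 mm. A picture is of the moment at which its call begins: read the wrist's pose just before it. camera_info takes no time and is no camera call; for the wrist camera it gives the pose at the moment of the call.
- r.close_job(): hands the job in; it is judged then, once.
The state is a dict: "time_s": time; "joints": joint angles; "qd": joint speeds; "joint_torque": joint torques, N m; "tcp_pos": TCP position; "eef_rot": TCP orientation; "contact_force": force on the tool from outside, world axes, zero at the start; "moment": the same for the moment, N m; "gripper_width": finger opening in m; "gripper_force": force on a finger pad.
Only numpy, scipy, OpenCV 4.12 (cv2) and the standard library are available. Lean on these libraries where they do the work, as an engineer would, in place of code of your own. Each camera call takes 0.05 s, during which the arm holds its last target. There are 200 camera calls.

TASK

Raise the specimen polisher's force setting: with the fingertips against the orange stud, push the black click-stop dial round clockwise (seen from above) by exactly four clicks from where it stands, never going past the fourth click, gently and without gripping the stud. Let it settle there, and only then press the green button on the yellow box fully down and let it come up again. Leave the dial at the fourth click and the loose things on the bench and polisher where they are, and finish clear of everything.

Things in the scene. Friction and masses are not known exactly. Their poses are not given: they have to be found in the camera images.
- polisher: white specimen polisher, fixed to the bench for the run, 400 x 260 x 130 mm high (x, y, z); origin at the centre of its underside, -x is its front. A round platen (236 mm across, top 142 mm above the bench) fills the rear of its top; the dial sits on the front deck, its axis upright through (-118, 0) mm of this frame
- dial: black click-stop dial, aluminium face, 110 mm across, 16 mm thick, flat top 148 mm above the bench. Origin on its upright axis at its underside; its orange stud lies towards its own -x. One click every 24 degrees (15 marks), so four clicks are 96 degrees. Starts in one of its first four clicks; the end stop forward lies 3 clicks or more beyond the fourth click on
- stud (a point): centre of the top of the dial's orange stud: upright, round, 14 mm across, 30 mm tall, 42 mm from the dial axis, top 178 mm above the bench. Pushing it takes up to about 3 N; half way to the next click the dial jumps by itself the other half (12 degrees, 9 mm at the stud) ahead of what pushes it into that click, and stays there
- button_box: yellow box 90 x 80 x 45 mm high (x, y, z) fixed to the bench to the left or right of the polisher, origin at the centre of its underside; a black housing with a green push button, 32 mm across, stands on the middle of its top
- confirm_top (a point): centre of the top face of the green button, 67 mm above the bench when up; it moves down with the button
- confirm (a joint): travel of the green button in m: 0 is up, 0.006 is fully down (about 4 N); it springs back up
- tub: loose clear tub with a purple lid, 118 x 93 x 52 mm high, to stay where it is; origin at the centre of its underside
- jar: loose yellow jar with a red lid, 52 mm across, 65 mm high, to stay where it is; origin at the centre of its underside
- puck_deck: loose black specimen puck, 30 mm across, 16 mm high, standing on the polisher's front deck beside the dial, to stay there; origin at the centre of its underside
- puck_bench: loose black specimen puck, 30 mm across, 16 mm high, on the bench, to stay where it is; origin at the centre of its underside
- spanner: loose steel spanner lying on the bench to the left of the polisher, to stay where it is; along its own x
- cup: loose white cup-like bowl, 72 mm across, 60 mm high, to stay where it is; origin at the centre of its underside
Things that resemble listed ones, but are neither listed nor needed, are in the scene too. Of the things that look like the button_box, the largest one is meant.

How it is judged (in metres and radians):
On the way, in this order (a step that is already met when the one before it is completed fails the run):
1. the dial stands four clicks on from its start (distance of stud from where it was at the start of the episode between 0.0587 and 0.0658 m and angular speed of dial below 0.2 rad/s), for 0.2 s.
2. the green button is pressed fully down (value of joint confirm above 0.0045 m), for 0.02 s.
At the end, for the whole second after the job is handed in: The dial stands still at the fourth click clockwise from its start (within about 7 degrees), and the green button is up again (within 1.5 mm) (all of step 1 and value of joint confirm below 0.0015 m); the robot touches nothing.
It fails at once if the dial goes past the fourth click (more than about 4.6 clicks from its start) (distance of stud from where it was at the start of the episode above 0.069 m).
It fails at once if the button is pressed while the dial is not at the fourth click (value of joint confirm above 0.003 m and (distance of stud from where it was at the start of the episode below 0.0587 m or distance of stud from where it was at the start of the episode above 0.0658 m)).
It fails at once if the dial is gripped or forced: more than 12 N between it and the fingers (contact force between dial and the fingers above 12 N).
It fails at once if a loose bystander is moved by more than 20 mm or lifted (distance of any of tub, jar, puck_deck, puck_bench, spanner, cup from where it was at the start of the episode above 0.02 m).
It also fails if it takes over 48 s, if anything falls off the work surface, if the arm or the gripper's body presses on something with over 40 N, if the wrist force passes 120 N, or if a joint passes its speed limit or range.

## Working session

There is one attempt and no reset: what is moved stays moved. The work goes in short steps, Python scripts to look and compute and a tool call to move; the robot and the scene stay as the last step left them, time stands still between calls to the robot, and variables do not carry over. Pictures are saved under pics/ and viewed, at most 10 in all, crops included, and the job is handed in when it is done.

Besides the shell and the picture viewer there is one more tool, called after "Emit:" in YAML: its name, and indented under it one key for each argument. carry_out: Moves the arm, as the interface text tells. Its arguments: {"type":"object","properties":{"targets":{"type":"array","items":{"type":"array","items":{"type":"number","minimum":-1,"maximum":1}}},"hand":{"type":"number"},"squeeze":{"type":"number"}},"required":["targets"]}

```bash
mkdir -p pics; ls; python3 - <<'E'
from plant import r
import cv2,numpy as np
s=r.get_state();print(s)
for n in("scene","top"):
    im=r.capture(n);cv2.imwrite(f"pics/{n}0.png",im[:,:,::-1]);print(n,r.camera_info(n))
E
```

```text
pics
{'time_s': 0.0, 'joints': array([ 7.98758046e+01,  2.05904915e+01,  6.33726298e-01, -2.15516174e-02,
       -7.01356354e+01, -1.65079842e+01]), 'qd': array([-0.03979664,  0.05737903,  0.09014695, -0.13275676, -0.05349747,
        0.12696366]), 'joint_torque': array([-1.38759264e-03, -5.82715845e+01,  2.93074769e+01,  6.99772239e+00,
        7.13321962e-03, -1.78126411e-04]), 'tcp_pos': array([0.30234962, 0.60291351, 0.2083285 ]), 'eef_rot': array([ 1.79905651e+02, -6.83344855e-03, -2.66395135e+01]), 'contact_force': array([-0.34148169,  0.29889923, -1.1499217 ]), 'moment': array([-0.00540295,  0.01777124, -0.01197842]), 'gripper_force': 0.0, 'gripper_width': 0.08763182883280156}
scene {'K': array([[434.18786025,   0.        , 254.69376795],
       [  0.        , 434.18786025, 193.6190699 ],
       [  0.        ,   0.        ,   1.        ]]), 'eye': array([ 1.12257926, -0.28760899,  1.02407934]), 'attitude': array([-1.45008850e+02,  9.10705753e-02,  7.02348974e+01])}
top {'K': array([[453.80816045,   0.        , 250.79809944],
       [  0.        , 453.80816045, 200.29920799],
       [  0.        ,   0.        ,   1.        ]]), 'eye': array([ 0.37010792, -0.0516948 ,  1.43287637]), 'attitude': array([-1.72960393e+02,  1.02903622e-02, -8.93358517e+01])}
```

View pics/scene0.png

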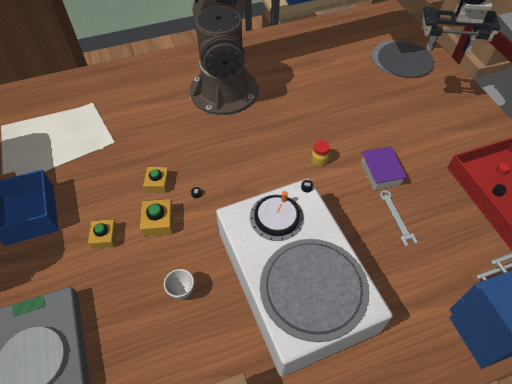

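View pics/top0.png

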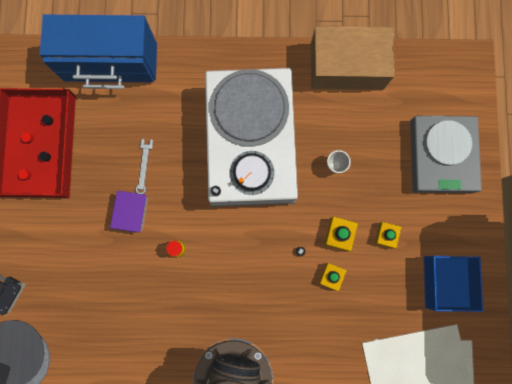

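The top view shows the polisher at (252,135), with the dial at (252,172), the orange stud near (240,181) and the deck puck at (215,190). There are three candidate button boxes: A at (342,234), B at (389,235) and C at (334,277). A looks the largest. Next I'll measure them and take a close crop.

```bash
cat > h.py <<'E'
import cv2,numpy as np
from scipy.spatial.transform import Rotation as R
def ray(ci,px,z):
    d=R.from_euler('xyz',ci["attitude"],degrees=True).as_matrix()@np.linalg.solve(ci["K"],[px[0],px[1],1]);e=ci["eye"]
    return e+d*(z-e[2])/d[2]
def proj(ci,p):
    c=R.from_euler('xyz',ci["attitude"],degrees=True).as_matrix().T@(np.array(p)-ci["eye"]);q=ci["K"]@c;return q[:2]/q[2]
def blobs(im,lo,hi,mn=6):
    h=cv2.cvtColor(im,cv2.COLOR_RGB2HSV);m=cv2.inRange(h,lo,hi)
    n,l,st,c=cv2.connectedComponentsWithStats(m);return [(c[i].round(1),st[i][4],st[i][:4]) for i in range(1,n) if st[i][4]>=mn],m
E
python3 - <<'E'
from h import *;from plant import r
S={n:(cv2.imread(f"pics/{n}0.png")[:,:,::-1].copy(),r.camera_info(n)) for n in("scene","top")}
for n,(im,ci) in S.items():
    print(n)
    for nm,lo,hi,z in(("orange",(5,170,150),(17,255,255),.165),("green",(50,100,50),(85,255,255),.067),("yellow",(20,170,120),(30,255,255),.045)):
        for c,a,b in blobs(im,lo,hi,4)[0]: print(nm,c,a,ray(ci,c,z).round(4)) 
im,ci=S["top"]
c=cv2.resize(im[145:215,200:300],None,fx=4,fy=4,interpolation=cv2.INTER_CUBIC)
d=cv2.resize(im[210:300,300:410],None,fx=4,fy=4,interpolation=cv2.INTER_CUBIC)
im,ci=S["scene"]
e=cv2.resize(im[175:255,235:335],None,fx=4,fy=4,interpolation=cv2.INTER_CUBIC)
o=np.zeros((600,800,3),np.uint8);o[:280,:400]=c;o[280:600,:400]=e;o[:360,400:800]=d[:,:400]
cv2.imwrite("pics/crop.png",o[:,:,::-1])
E
```

```text
scene
orange [283.7 195.1] 26 [ 0.584  -0.0213  0.165 ]
green [154.2 173.1] 55 [ 0.3311 -0.3021  0.067 ]
green [153.9 209.5] 117 [ 0.4497 -0.3286  0.067 ]
green [ 99.1 228. ] 72 [ 0.4577 -0.4721  0.067 ]
green [ 28.2 305.6] 318 [ 0.6098 -0.654   0.067 ]
yellow [155.  179.5] 268 [ 0.3361 -0.3052  0.045 ]
yellow [155.2 217.1] 544 [ 0.4591 -0.3314  0.045 ]
yellow [100.8 233. ] 308 [ 0.4591 -0.4744  0.045 ]
top
orange [ 4.6 87.5] 10 [0.8485 0.6692 0.165 ]
orange [22.6 87.9] 36 [0.8479 0.6168 0.165 ]
orange [51. 88.] 21 [0.8485 0.5343 0.165 ]
orange [240.8 180.2] 14 [ 0.5837 -0.0207  0.165 ]
orange [357.8 223.5] 4 [ 0.4647 -0.3497  0.165 ]
orange [177.1 247.1] 30 [0.3932 0.1537 0.165 ]
green [448.9 183.9] 156 [ 0.5961 -0.6523  0.067 ]
green [342.9 232.9] 103 [ 0.4432 -0.3275  0.067 ]
green [390.2 234.2] 64 [ 0.441  -0.4695  0.067 ]
green [333.8 276.8] 63 [ 0.3126 -0.2987  0.067 ]
yellow [341.7 233.5] 556 [ 0.4425 -0.3282  0.045 ]
yellow [388.7 234.7] 332 [ 0.4405 -0.4716  0.045 ]
yellow [181.8 248.7] 43 [0.3907 0.1587 0.045 ]
yellow [333.  276.7] 347 [ 0.312  -0.3003  0.045 ]
```

View pics/crop.png

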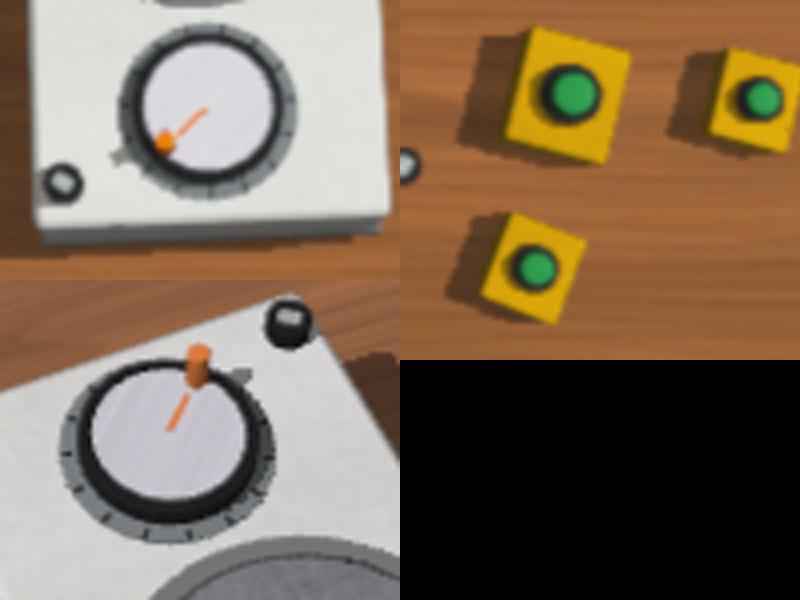

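The crop confirms the orange stud at the lower left of the dial with its shadow beside it. Box A, at (342,234), is clearly the largest of the three. Next is a precise fit of the dial axis, the stud angle and the nearby obstacles.

```bash
python3 - <<'E'
from h import *;from plant import r
S={n:(cv2.imread(f"pics/{n}0.png")[:,:,::-1].copy(),r.camera_info(n)) for n in("scene","top")}
for n,seed in(("scene",(285,220)),("top",(256,175))):
    im,ci=S[n];v=im.max(2)
    print(n,"face rgb",im[seed[1],seed[0]],[int(v[seed[1],x]) for x in range(seed[0]-40,seed[0]+40,2)])
    dark=(v<150).astype(np.uint8)
    inv=1-dark;k,l=cv2.connectedComponents(inv,connectivity=4);f=(l==l[seed[1],seed[0]]).astype(np.uint8)
    f=cv2.morphologyEx(f,cv2.MORPH_CLOSE,np.ones((9,9)))
    c=max(cv2.findContours(f,cv2.RETR_EXTERNAL,cv2.CHAIN_APPROX_NONE)[0],key=len)
    P=np.array([ray(ci,p[0],.148)[:2] for p in c]); A=np.c_[2*P,np.ones(len(P))]
    for _ in range(4):
        s=np.linalg.lstsq(A,(P**2).sum(1),rcond=None)[0];rad=np.sqrt(s[2]+s[0]**2+s[1]**2);e=np.hypot(*(P-s[:2]).T)-rad;k=abs(e)<max(.0015,np.percentile(abs(e),80));P=P[k];A=A[k]
    print("face",s[:2].round(4),"rad",rad.round(4),len(P))
    # orange stud pixels
    b,m=blobs(im,(3,120,120),(18,255,255),4)
    ys,xs=np.nonzero(m[150:215,225:300]);print("orange px",sorted(zip((ys+150).tolist(),(xs+225).tolist())))
    # polisher white
    w=cv2.inRange(im,(150,150,150),(255,255,255))
im,ci=S["top"];h=cv2.cvtColor(im,cv2.COLOR_RGB2HSV)
w=((h[:,:,1]<40)&(h[:,:,2]>170)).astype(np.uint8);w[:, :190]=0;w[:,310:]=0;w[:60]=0;w[215:]=0
ys,xs=np.nonzero(w[150:196]);
for row in(100,130,150,190):
    q=np.nonzero(w[row])[0];print(row,ray(ci,(q[0]-.5,row),.13)[:2].round(4),ray(ci,(q[-1]+.5,row),.13)[:2].round(4))
for col in(222,240,260,280):
    q=np.nonzero(w[:,col])[0];print(col,ray(ci,(col,q[-1]+.5),.13)[:2].round(4),ray(ci,(col,q[0]-.5),.13)[:2].round(4))
print("puck",ray(ci,(215.5,190.5),.148),"cup",ray(ci,(339,161),.06),"jar",ray(ci,(174,248),.065))
E
```

```text
scene face rgb [196 192 201] [209, 209, 182, 127, 129, 44, 34, 51, 199, 203, 203, 202, 204, 203, 206, 205, 204, 203, 205, 203, 201, 203, 204, 204, 202, 70, 34, 54, 69, 132, 210, 210, 206, 206, 208, 208, 206, 208, 209, 207]
face [ 0.7421 -0.0834] rad 0.2038 236
orange px [(150, 225), (150, 226), (150, 227), (150, 228), (150, 229), (150, 230), (150, 231), (150, 232), (150, 233), (150, 234), (150, 235), (150, 236), (150, 237), (150, 238), (150, 239), (150, 240), (150, 241), (150, 242), (150, 243), (150, 244), (150, 245), (150, 246), (150, 247), (150, 248), (150, 249), (150, 250), (150, 251), (150, 252), (150, 253), (150, 254), (150, 255), (150, 256), (150, 257), (150, 258), (150, 259), (150, 260), (150, 261), (150, 262), (150, 263), (150, 264), (150, 265), (150, 266), (150, 267), (150, 268), (150, 269), (150, 270), (150, 271), (150, 272), (150, 273), (150, 274), (150, 275), (150, 276), (150, 277), (150, 278), (150, 279), (150, 280), (150, 281), (150, 282), (150, 283), (150, 284), (150, 285), (150, 286), (150, 287), (150, 288), (150, 289), (150, 290), (150, 291), (150, 292), (150, 293), 
[... 28229 characters left out ...]
, 277), (214, 278), (214, 279), (214, 280), (214, 281), (214, 282), (214, 283), (214, 284), (214, 285), (214, 286), (214, 287), (214, 288), (214, 289), (214, 290), (214, 291), (214, 292), (214, 293), (214, 294), (214, 295), (214, 296), (214, 297), (214, 298), (214, 299)]
100 [0.83   0.0856] [ 0.8329 -0.1701]
130 [0.7384 0.0805] [ 0.7413 -0.1731]
150 [0.6782 0.0791] [ 0.6811 -0.176 ]
190 [0.5598 0.0589] [ 0.5626 -0.1818]
222 [0.5294 0.0337] [0.9221 0.0413]
240 [ 0.53   -0.0184] [ 0.6927 -0.016 ]
260 [ 0.5336 -0.0762] [ 0.9266 -0.0726]
280 [ 0.5372 -0.134 ] [ 0.9304 -0.1326]
puck [0.55583269 0.0516657  0.148     ] cup [ 0.66476354 -0.31980555  0.06      ] jar [0.39224653 0.17908568 0.065     ]
```

The dial axis is at (0.614, -0.051). The stud is 42.6 mm from it at 135°, against a nominal 42 mm, so four clicks clockwise ends at 39°. Box A's green top is at about (0.443, -0.328). I'll keep the fingers shut and push with the flat tool +x face, the tips at z≈0.157, which clears the dial face (148 mm) and the puck (146 mm).

Emit:
carry_out:
  targets:
    - [0,0,-0.08,0,0,0]
    - [0.087,0.0766,0,0,0,0]
    - [0.087,0.0766,0,0,0,0]
    - [0.087,0.0766,0,0,0,0]
    - [0.087,0.0766,0,0,0,0]
  hand: 0
  squeeze: 10

```text
time_s: 0.72
tcp_pos: [0.3897, 0.3865, 0.249]
eef_rot: [180.0, 0.0, -26.6]
contact_force: [1.3, 0.1, 1.0]
gripper_width: 0.043
gripper_force: 0.0
```

Emit:
carry_out:
  targets:
    - [0.087,0.0766,0,0,0,0]
    - [0.087,0.0766,0,0,0,0]
    - [0.087,0.0766,0,0,0,0]
    - [0.087,0.0766,0,0,0,0]
    - [0.087,0.0766,0,0,0,0]

```text
time_s: 1.35
tcp_pos: [0.4982, 0.1179, 0.2492]
eef_rot: [-180.0, 0.0, -26.6]
contact_force: [0.6, 0.6, -0.3]
gripper_width: 0.0003
gripper_force: 0.0
```

Emit:
carry_out:
  targets:
    - [0.087,0.0766,0,0,0,0]
    - [0.087,0.0766,0,0,0,0]
    - [0,0,0,0,0,-0.165]
    - [0,0,0,0,0,-0.165]
    - [0,0,0,0,0,-0.165]

```text
time_s: 1.98
tcp_pos: [0.5412, 0.0118, 0.2488]
eef_rot: [180.0, 0.0, 3.3]
contact_force: [-0.0, 0.6, 0.6]
gripper_width: 0.0006
gripper_force: 0.0
```

Emit:
carry_out:
  targets:
    - [0,0,0,0,0,-0.165]
    - [0,0,0,0,0,-0.165]
    - [0,0,0,0,0,-0.165]
    - [0,0,0,0,0,-0.165]
    - [0,0,0,0,0,0]

```text
time_s: 2.6
tcp_pos: [0.5412, 0.0123, 0.2489]
eef_rot: [-180.0, 0.0, 42.6]
contact_force: [0.2, 1.5, 0.3]
gripper_width: 0.0006
gripper_force: 0.0
```

```bash
python3 - <<'E'
from h import *;from plant import r
ci=r.camera_info("wrist");im=r.capture("wrist");cv2.imwrite("pics/w1.png",im[:,:,::-1])
print(ci["eye"],ci["attitude"])
for c,a,b in blobs(im,(4,180,130),(16,255,255),30)[0]: print(c,a,b,ray(ci,c,.163).round(4))
print("expect stud top",proj(ci,(.584,-.021,.178)),"axis",proj(ci,(.614,-.051,.148)))
E
```

```text
[0.59860014 0.06745373 0.42496588] [ 1.63135873e+02  7.83784997e-02 -4.74038141e+01]
[176.6  21.3] 1426 [157   0  53  62] [0.5974 0.1424 0.163 ]
[114.9  21.4] 103 [109  10  11  28] [0.5674 0.175  0.163 ]
[38.5 51.9] 95 [29 48 19  8] [0.5127 0.2046 0.163 ]
[106.3 175.1] 27688 [  0  62 305 211] [0.4696 0.1136 0.163 ]
[320.  184.8] 138 [314 178  16  16] [ 0.5823 -0.0211  0.163 ]
[502.1 219.5] 526 [487 196  25  42] [ 0.666  -0.1572  0.163 ]
[453.1 265.5] 505 [427 254  52  19] [ 0.6107 -0.1619  0.163 ]
[ 60.6 319.1] 2623 [  7 304 110  35] [0.3256 0.0643 0.163 ]
[447.5 324. ] 3224 [393 304 109  42] [ 0.5689 -0.2078  0.163 ]
[253.7 327.9] 134 [245 323  19  11] [ 0.4415 -0.0761  0.163 ]
expect stud top [325.15293767 188.32518764] axis [367.11099109 176.84167862]
```

View pics/w1.png

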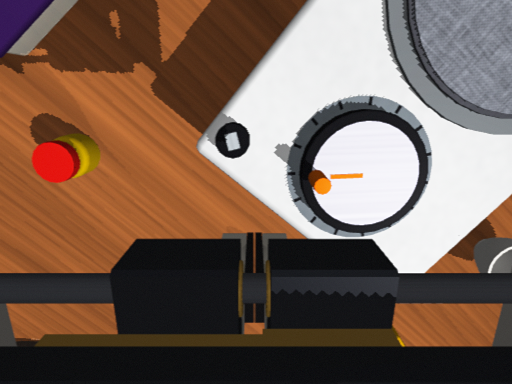

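The wrist view shows the stud top at (322,186), the face line from (332,177) to (363,175) and the deck puck at (233,140). A quick refinement of the axis and angle comes next.

```bash
cat >> h.py <<'E'
def dial(im,ci,seed):
    f=(im.min(2)>150).astype(np.uint8);k,l=cv2.connectedComponents(f,connectivity=4);f=(l==l[seed[1],seed[0]]).astype(np.uint8)
    c=max(cv2.findContours(f,cv2.RETR_EXTERNAL,cv2.CHAIN_APPROX_NONE)[0],key=len)
    P=np.array([ray(ci,p[0],.148)[:2] for p in cv2.convexHull(c)]);A=np.c_[2*P,np.ones(len(P))]
    for _ in range(4):
        s=np.linalg.lstsq(A,(P**2).sum(1),rcond=None)[0];rad=np.sqrt(s[2]+s[0]**2+s[1]**2);e=abs(np.hypot(*(P-s[:2]).T)-rad);k=e<=max(.001,np.percentile(e,85));P=P[k];A=A[k]
    return s[:2],rad
E
python3 - <<'E'
from h import *;from plant import r
ci=r.camera_info("wrist");im=cv2.imread("pics/w1.png")[:,:,::-1].copy()
c,rad=dial(im,ci,(380,195));print("axis",c.round(4),rad.round(4))
for px,z in(((322,186),.178),((332,177.5),.148),((363,175),.148)):
    p=ray(ci,px,z)[:2];d=p-c;print(p.round(4),np.hypot(*d).round(4),np.degrees(np.arctan2(d[1],d[0])).round(1))
E
```

```text
axis [ 0.6136 -0.0484] 0.0461
[ 0.5836 -0.018 ] 0.0427 134.6
[ 0.593  -0.0292] 0.0282 137.2
[ 0.6126 -0.0474] 0.0014 136.0
```

Emit:
carry_out:
  targets:
    - [0,0,0,0,0,-0.04]
    - [-0.046,0.106,0,0,0,0]
    - [0,0,0,0,0,0]

```text
time_s: 3.02
tcp_pos: [0.5633, -0.0437, 0.2487]
eef_rot: [-180.0, 0.1, 44.7]
contact_force: [-0.6, 0.2, 0.2]
gripper_width: 0.0003
gripper_force: 0.0
```

Emit:
carry_out:
  targets:
    - [0,0,0.08,0,0,0]
    - [0,0,0.06,0,0,0]
    - [0,0,0.028,0,0,0]
    - [0,0,0,0,0,0]

```text
time_s: 3.52
tcp_pos: [0.5624, -0.0413, 0.1648]
eef_rot: [-180.0, 0.1, 45.0]
contact_force: [0.3, -0.1, 0.7]
gripper_width: 0.0005
gripper_force: 0.0
```

Emit:
carry_out:
  targets:
    - [0.009,0,0,0,0,0]
    - [0.009,0,0,0,0,0]
    - [0.009,0,0,0,0,0]
    - [0,0,0,0,0,0]

```text
time_s: 4.03
tcp_pos: [0.5726, -0.0316, 0.1655]
eef_rot: [180.0, -0.0, 45.1]
contact_force: [0.9, -1.5, 0.1]
gripper_width: 0.0004
gripper_force: 0.0
```

Emit:
carry_out:
  targets:
    - [0.0044,-0.0016,0,0,0,0.05]
    - [0.0044,-0.0016,0,0,0,0.05]
    - [0.0044,-0.0016,0,0,0,0.05]
    - [0.0044,-0.0016,0,0,0,0.05]
    - [0.0044,-0.0016,0,0,0,0.05]

```text
time_s: 4.65
tcp_pos: [0.5783, -0.0219, 0.1654]
eef_rot: [180.0, -0.0, 30.0]
contact_force: [0.5, -0.7, 1.0]
gripper_width: 0.0007
gripper_force: 0.0
```

```bash
python3 - <<'E'
from h import *;from plant import r
im=r.capture("scene");ci=r.camera_info("scene");cv2.imwrite("pics/s2.png",im[:,:,::-1])
o=cv2.resize(im[140:270,210:380],None,fx=4,fy=4,interpolation=cv2.INTER_CUBIC);cv2.imwrite("pics/s2c.png",o[:,:,::-1])
for c,a,b in blobs(im[170:240,250:310].copy(),(4,170,140),(16,255,255),3)[0]: print(c+[250,170],a,ray(ci,c+[250,170],.165).round(4))
E
```

```text
(no output)
```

View pics/s2c.png

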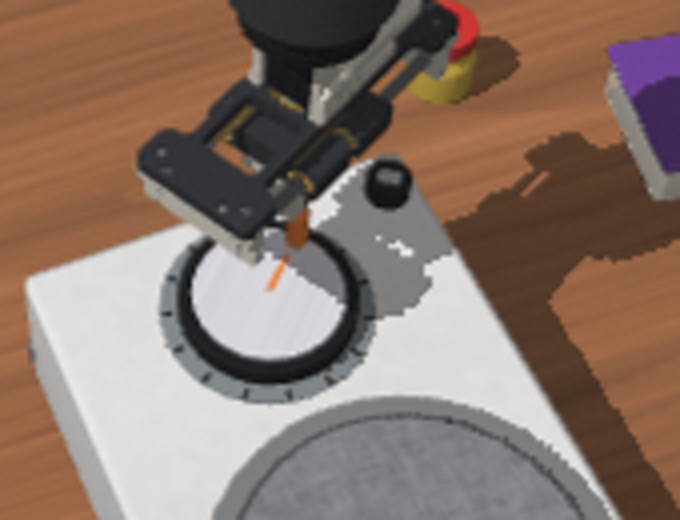

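```bash
python3 - <<'E'
from h import *;from plant import r
ci=r.camera_info("scene")
for k in range(5):
    a=np.radians(135-24*k);u=np.array([np.cos(a),np.sin(a)]);A=np.array([.6136,-.05])
    q=[proj(ci,[*(A+rr*u),z]) for rr,z in((.042,.148),(.042,.178),(.028,.148),(.003,.148))]
    print(k,[((x-[210,140])*4).round() for x in q])
E
```

```text
0 [array([295., 236.]), array([297., 207.]), array([286., 253.]), array([269., 284.])]
1 [array([318., 250.]), array([322., 222.]), array([301., 263.]), array([271., 285.])]
2 [array([333., 271.]), array([337., 243.]), array([311., 277.]), array([272., 287.])]
3 [array([337., 296.]), array([341., 268.]), array([314., 293.]), array([272., 289.])]
4 [array([329., 319.]), array([333., 292.]), array([308., 309.]), array([272., 290.])]
```

```bash
python3 - <<'E'
from h import *;from plant import r
ci=r.camera_info("scene");s=r.get_state();print(s["tcp_pos"],s["contact_force"],s["moment"])
t=s["tcp_pos"];print("tip crop px",[((proj(ci,[t[0],t[1],z])-[210,140])*4).round() for z in(.157,.2,.25)])
a,b=[cv2.imread(f"pics/{n}.png") for n in("scene0","s2")]
for im in(a,b):
    h=cv2.cvtColor(im,cv2.COLOR_BGR2HSV)[185:216,270:300];m=(h[:,:,0]<18)&(h[:,:,1]>130)&(h[:,:,2]>60)
    for i,row in enumerate(m): 
        q=np.nonzero(row)[0]
        if len(q): print(185+i,(q+270).tolist(),end="; ")
    print()
E
```

```text
[ 0.57843605 -0.02168518  0.16532748] [ 0.22102177 -1.00539819 -0.01242749] [-0.06707346 -0.06888374  0.0204585 ]
tip crop px [array([290., 221.]), array([294., 179.]), array([298., 127.])]
185 [270, 271, 272, 273, 274, 275, 276, 277, 278, 279, 280, 281, 282, 283]; 186 [270, 271, 272, 273, 274, 275, 276, 277, 278, 279, 280, 281]; 187 [270, 271, 272, 273, 274, 275, 276, 277, 278]; 188 [270, 271, 272, 273, 274, 275]; 189 [270, 271, 272]; 191 [284, 285]; 192 [282, 283, 284, 285, 286]; 193 [282, 283, 284, 285, 286]; 194 [282, 283, 284, 285, 286]; 195 [282, 283, 284, 285, 286]; 196 [281, 282, 283, 284, 285, 286]; 197 [281, 282, 283, 284, 285, 286]; 198 [282, 283, 284, 285, 286]; 199 [282, 283, 284, 285, 286]; 200 [282, 283, 284, 285, 286]; 201 [283, 284, 285]; 204 [281]; 205 [281]; 206 [280]; 207 [279, 280]; 208 [279]; 209 [278, 279]; 210 [278]; 211 [277, 278]; 
192 [286]; 193 [285, 286]; 194 [284, 285, 286]; 195 [283, 284, 285, 286]; 196 [281, 282, 283, 284, 285, 286]; 197 [281, 282, 283, 284, 285, 286]; 198 [282, 283, 284, 285, 286]; 199 [282, 283, 284, 285, 286]; 200 [282, 283, 284, 285, 286]; 201 [283, 284, 285]; 204 [281]; 205 [281]; 206 [280]; 207 [280]; 208 [279]; 209 [278, 279]; 210 [278]; 211 [277, 278];
```

The dial hasn't moved. I'll look from the wrist and top cameras before pushing any more.

```bash
python3 - <<'E'
from h import *;from plant import r
ci=r.camera_info("wrist");w=r.capture("wrist");t=r.capture("top");tc=r.camera_info("top");s=r.get_state()["tcp_pos"]
for n,c in(("w",ci),("t",tc)): print(n,"tip",proj(c,s-[0,0,.008]),"stud top/base",proj(c,(.584,-.02,.178)),proj(c,(.584,-.02,.148)))
print(s)
o=np.zeros((600,800,3),np.uint8);o[:384,:512]=w;o[:280,512:]=cv2.resize(t[140:210,205:277],(288,280),interpolation=cv2.INTER_CUBIC);cv2.imwrite("pics/w2.png",o[:,:,::-1])
E
```

```text
w tip [257.71537458 230.81179952] stud top/base [260.41972091 235.94085897] [259.57098273 216.17963228]
t tip [241.25171413 182.53725654] stud top/base [240.45351159 179.30260907] [240.69204761 181.06498538]
[ 0.57823249 -0.02188202  0.1652641 ]
```

View pics/w2.png

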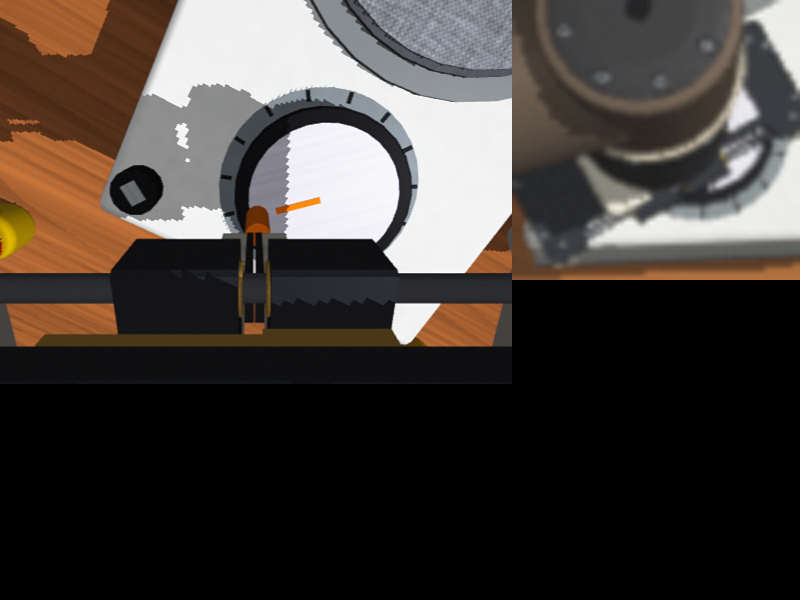

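```bash
python3 - <<'E'
from h import *;from plant import r
s=r.get_state();T=s["tcp_pos"];M=R.from_euler('xyz',s["eef_rot"],degrees=True).as_matrix()
cs,cw=r.camera_info("scene"),r.camera_info("wrist");print("wrist K",cw["K"][0,0])
for x in(9.5,0,-9.5):
  for y in(-21,21):
    for z in(8,-14):
      p=T+M@np.array([x,y,z])/1e3
      print((x,y,z),"scenecrop",((proj(cs,p)-[210,140])*4).round(),"wrist",proj(cw,p).round())
im=cv2.imread("pics/w2.png")
print("wrist col 230 rows 226..246:",im[226:246,230].tolist())
E
```

```text
wrist K 328.9398031468745
(9.5, -21, 8) scenecrop [323. 207.] wrist [223. 216.]
(9.5, -21, -14) scenecrop [326. 186.] wrist [219. 230.]
(9.5, 21, 8) scenecrop [281. 251.] wrist [293. 216.]
(9.5, 21, -14) scenecrop [282. 230.] wrist [298. 230.]
(0, -21, 8) scenecrop [311. 199.] wrist [223. 230.]
(0, -21, -14) scenecrop [313. 178.] wrist [219. 247.]
(0, 21, 8) scenecrop [268. 243.] wrist [292. 230.]
(0, 21, -14) scenecrop [270. 222.] wrist [297. 247.]
(-9.5, -21, 8) scenecrop [299. 191.] wrist [223. 245.]
(-9.5, -21, -14) scenecrop [301. 170.] wrist [220. 262.]
(-9.5, 21, 8) scenecrop [256. 234.] wrist [292. 245.]
(-9.5, 21, -14) scenecrop [257. 213.] wrist [296. 262.]
wrist col 230 rows 226..246: [[155, 145, 138], [153, 144, 134], [156, 148, 138], [156, 147, 137], [160, 154, 145], [194, 188, 181], [236, 233, 231], [126, 127, 126], [76, 82, 84], [78, 83, 85], [78, 83, 86], [79, 85, 87], [62, 65, 67], [22, 21, 22], [18, 14, 13], [18, 14, 15], [19, 17, 16], [15, 12, 12], [15, 14, 15], [16, 13, 13]]
```

The fingertip's leading edge appears only now level with the stud, so contact starts later than I assumed. I'll continue slowly and track the dial's face line in the wrist view.

Emit:
carry_out:
  targets:
    - [0.0044,-0.0016,0,0,0,0.05]
    - [0.0044,-0.0016,0,0,0,0.05]
    - [0,0,0,0,0,0]

```text
time_s: 5.18
tcp_pos: [0.5813, -0.0184, 0.1653]
eef_rot: [-180.0, 0.0, 24.1]
contact_force: [0.1, 0.2, -0.4]
gripper_width: 0.0002
gripper_force: 0.0
```

```bash
cat >> h.py <<'E'
def line(r,name="wrist",A=np.array([.6136,-.05])):
    """angle of the orange face line about the axis, from pixels on the z=.148 face within 10..29 mm"""
    ci=r.camera_info(name);im=r.capture(name);m=blobs(im,(4,120,120),(20,255,255))[1];out=[]
    for y,x in zip(*np.nonzero(m)):
        p=ray(ci,(x,y),.148)[:2]-A
        if .0<np.hypot(*p)<.029: out.append(p)
    out=np.array(out)
    if len(out)<8: print("line pixels",len(out));return im
    c=out.mean(0);u=np.linalg.svd(out-c)[2][0];u*=np.sign(u@c);s=r.get_state()
    print(len(out),"mean",c.round(4),"line angle",np.degrees(np.arctan2(u[1],u[0])).round(1),"tcp",s["tcp_pos"].round(4),s["eef_rot"][2].round(1),s["contact_force"].round(1));return im
E
python3 - <<'E'
from h import *;from plant import r
im=line(r);cv2.imwrite("pics/w3.png",im[:,:,::-1]);line(r,"scene")
E
```

```text
236 mean [-0.0108  0.0123] line angle 135.1 tcp [ 0.5813 -0.0184  0.1653] 24.2 [-1.1 -0.4  0.2]
11 mean [-0.0092  0.0095] line angle 134.5 tcp [ 0.5813 -0.0185  0.1653] 24.2 [-0.2 -0.3 -0.3]
```

```bash
python3 - <<'E'
import cv2
a=cv2.imread("pics/w3.png")[170:310,170:350];cv2.imwrite("pics/w3c.png",cv2.resize(a,(720,560),interpolation=cv2.INTER_CUBIC))
E
```

```text
(no output)
```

View pics/w3c.png

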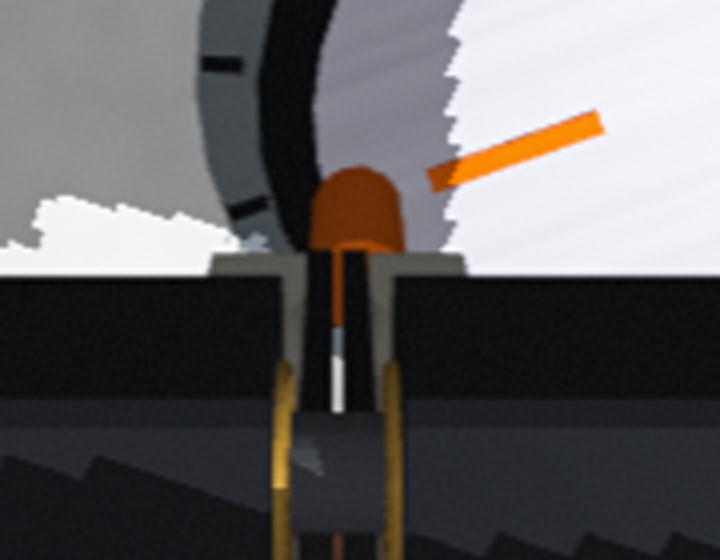

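The stud top is visible under the shut fingers, through the slit between the pads. So the shut tips must stand higher than nominal and have passed over the stud. I'll back off and touch the bare deck strip (z = 0.130) in front of the dial to find the true tip height.

Emit:
carry_out:
  targets:
    - [-0.03,0,0,0,0,0]
    - [-0.03,0,0,0,0,0.133]
    - [0,0,0,0,0,0.133]
    - [0,0,0,0,0,0.13]
    - [0,0,0,0,0,0]

```text
time_s: 5.9
tcp_pos: [0.5533, -0.0309, 0.1654]
eef_rot: [-180.0, -0.0, 0.4]
contact_force: [-0.7, -0.6, -0.8]
gripper_width: 0.0008
gripper_force: 0.0
```

Emit:
carry_out:
  targets:
    - [-0.0146,0.038,0,0,0,0]
    - [0,0,0.02,0,0,0]
    - [0,0,0.008,0,0,0]
    - [0,0,0.006,0,0,0]
    - [0,0,0,0,0,0]

```text
time_s: 6.52
tcp_pos: [0.5467, -0.0495, 0.1479]
eef_rot: [180.0, 0.0, 0.3]
contact_force: [-0.3, 0.3, -1.5]
gripper_width: 0.0009
gripper_force: 0.0
```

Emit:
carry_out:
  targets:
    - [0,0,0.004,0,0,0]
    - [0,0,0.004,0,0,0]
    - [0,0,0,0,0,0]

```text
time_s: 6.9
tcp_pos: [0.5467, -0.0496, 0.1441]
eef_rot: [180.0, 0.0, 0.3]
contact_force: [-0.5, -0.1, 0.8]
gripper_width: 0.001
gripper_force: 0.0
```

Emit:
carry_out:
  targets:
    - [0,0,0.004,0,0,0]
    - [0,0,0,0,0,0]

```text
time_s: 7.15
tcp_pos: [0.5467, -0.0497, 0.1421]
eef_rot: [180.0, 0.0, 0.3]
contact_force: [-1.2, -0.1, 0.4]
gripper_width: 0.0004
gripper_force: 0.0
```

Emit:
carry_out:
  targets:
    - [0,0,0.004,0,0,0]
    - [0,0,0,0,0,0]

```text
time_s: 7.4
tcp_pos: [0.5467, -0.0497, 0.1401]
eef_rot: [180.0, 0.0, 0.3]
contact_force: [0.0, -0.5, -0.0]
gripper_width: 0.0007
gripper_force: 0.0
```

Emit:
carry_out:
  targets:
    - [0,0,0.004,0,0,0]
    - [0,0,0,0,0,0]

```text
time_s: 7.65
tcp_pos: [0.5466, -0.0497, 0.1381]
eef_rot: [180.0, 0.0, 0.3]
contact_force: [0.5, -0.0, -1.1]
gripper_width: 0.0004
gripper_force: 0.0
```

Emit:
carry_out:
  targets:
    - [0,0,0.004,0,0,0]
    - [0,0,0,0,0,0]

```text
time_s: 7.9
tcp_pos: [0.5467, -0.0496, 0.1361]
eef_rot: [180.0, 0.0, 0.3]
contact_force: [-0.6, -0.7, 0.0]
gripper_width: 0.0007
gripper_force: 0.0
```

Nominal contact height is 0.138 and nothing has touched, so the shut tips are indeed shorter. I'll keep probing.

Emit:
carry_out:
  targets:
    - [0,0,0.004,0,0,0]
    - [0,0,0.004,0,0,0]
    - [0,0,0,0,0,0]

```text
time_s: 8.28
tcp_pos: [0.5466, -0.0497, 0.132]
eef_rot: [180.0, 0.0, 0.3]
contact_force: [-0.2, 0.8, 0.0]
gripper_width: 0.0006
gripper_force: 0.0
```

Emit:
carry_out:
  targets:
    - [0,0,0.004,0,0,0]
    - [0,0,0.004,0,0,0]
    - [0,0,0,0,0,0]

```text
time_s: 8.65
tcp_pos: [0.5466, -0.0497, 0.128]
eef_rot: [180.0, 0.0, 0.3]
contact_force: [1.0, 0.6, -0.2]
gripper_width: 0.0005
gripper_force: 0.0
```

Emit:
carry_out:
  targets:
    - [0,0,0.004,0,0,0]
    - [0,0,0,0,0,0]

```text
time_s: 8.9
tcp_pos: [0.5467, -0.0496, 0.1261]
eef_rot: [180.0, 0.0, 0.3]
contact_force: [0.1, 0.5, 0.1]
gripper_width: 0.0005
gripper_force: 0.0
```

Emit:
carry_out:
  targets:
    - [0,0,0.004,0,0,0]
    - [0,0,0.004,0,0,0]
    - [0,0,0,0,0,0]

```text
time_s: 9.28
tcp_pos: [0.5466, -0.0497, 0.1221]
eef_rot: [180.0, 0.0, 0.3]
contact_force: [0.4, 0.3, -1.0]
gripper_width: 0.0005
gripper_force: 0.0
```

Emit:
carry_out:
  targets:
    - [0,0,0.004,0,0,0]
    - [0,0,0.004,0,0,0]
    - [0,0,0,0,0,0]

```text
time_s: 9.65
tcp_pos: [0.5466, -0.0497, 0.118]
eef_rot: [180.0, 0.0, 0.3]
contact_force: [0.6, 0.2, -0.3]
gripper_width: 0.0006
gripper_force: 0.0
```

Emit:
carry_out:
  targets:
    - [0,0,0.004,0,0,0]
    - [0,0,0,0,0,0]

```text
time_s: 9.9
tcp_pos: [0.5467, -0.0497, 0.1161]
eef_rot: [180.0, 0.0, 0.3]
contact_force: [0.4, -0.2, -0.2]
gripper_width: 0.0006
gripper_force: 0.0
```

Emit:
carry_out:
  targets:
    - [0,0,0.004,0,0,0]
    - [0,0,0,0,0,0]

```text
time_s: 10.15
tcp_pos: [0.547, -0.0496, 0.1145]
eef_rot: [180.0, -0.0, 0.3]
contact_force: [-0.6, 0.5, 3.2]
gripper_width: 0.0004
gripper_force: 1.4
```

The deck contact came at TCP z = 0.1145, so the shut tips stand 15.5 mm behind the TCP. I'll redo the push at TCP z = 0.143, which puts the tips at 0.1585.

Emit:
carry_out:
  targets:
    - [0,0,-0.057,0,0,0]
    - [0,0,0,0,0,-0.15]
    - [0,0,0,0,0,-0.15]
    - [0,0,0,0,0,-0.15]
    - [0,0,0,0,0,-0.15]

```text
time_s: 10.78
tcp_pos: [0.5467, -0.0496, 0.1426]
eef_rot: [-180.0, 0.0, 36.6]
contact_force: [0.4, -0.2, -0.6]
gripper_width: 0.0005
gripper_force: 0.0
```

Emit:
carry_out:
  targets:
    - [0,0,0,0,0,-0.145]
    - [0.02,0.01,0,0,0,0]
    - [0.016,0,0,0,0,0]
    - [0.01,0,0,0,0,0]
    - [0,0,0,0,0,0]

```text
time_s: 11.4
tcp_pos: [0.5668, -0.0365, 0.1425]
eef_rot: [-180.0, 0.0, 45.0]
contact_force: [-0.2, 0.2, 0.5]
gripper_width: 0.0005
gripper_force: 0.0
```

```bash
python3 - <<'E'
from h import *;from plant import r
line(r)
E
```

```text
360 mean [-0.0106  0.0122] line angle 135.0 tcp [ 0.5665 -0.0367  0.1426] 45.0 [-0.5  1.2  0.3]
```

Emit:
carry_out:
  targets:
    - [0.008,0,0,0,0,0]
    - [0.006,0,0,0,0,0]
    - [0.0044,-0.0016,0,0,0,0.05]
    - [0.0044,-0.0016,0,0,0,0.05]
    - [0,0,0,0,0,0]

```text
time_s: 12.08
tcp_pos: [0.5733, -0.028, 0.1428]
eef_rot: [-180.0, 0.0, 39.0]
contact_force: [-1.6, -1.6, 1.2]
gripper_width: 0.0003
gripper_force: 1.1
```

```bash
python3 - <<'E'
from h import *;from plant import r
line(r)
E
```

```text
331 mean [-0.0098  0.0129] line angle 130.9 tcp [ 0.5733 -0.028   0.1428] 39.1 [-1.9 -1.8  0.6]
```

Contact made: the dial has turned 4°. Continuing the arc.

Emit:
carry_out:
  targets:
    - [0.0044,-0.0016,0,0,0,0.05]
    - [0.0044,-0.0016,0,0,0,0.05]
    - [0.0044,-0.0016,0,0,0,0.05]
    - [0.0044,-0.0016,0,0,0,0.05]
    - [0,0,0,0,0,0]

```text
time_s: 12.75
tcp_pos: [0.5793, -0.0199, 0.1428]
eef_rot: [-180.0, -0.0, 27.1]
contact_force: [-0.7, 0.1, -0.5]
gripper_width: 0.001
gripper_force: 0.0
```

```bash
python3 - <<'E'
from h import *;from plant import r
line(r)
E
```

```text
331 mean [-0.0056  0.0155] line angle 111.0 tcp [ 0.5792 -0.02    0.1428] 27.1 [-0.6  0.3  0.1]
```

Emit:
carry_out:
  targets:
    - [0.0044,-0.0016,0,0,0,0.05]
    - [0.0044,-0.0016,0,0,0,0.05]
    - [0.0044,-0.0016,0,0,0,0.05]
    - [0.0044,-0.0016,0,0,0,0.05]
    - [0.0044,-0.0016,0,0,0,0.05]

```text
time_s: 13.42
tcp_pos: [0.587, -0.0127, 0.1426]
eef_rot: [-180.0, 0.1, 12.0]
contact_force: [-3.1, -0.7, 1.4]
gripper_width: 0.0004
gripper_force: 1.5
```

Emit:
carry_out:
  targets:
    - [0.0044,-0.0016,0,0,0,0.05]
    - [0.0044,-0.0016,0,0,0,0.05]
    - [0.0044,-0.0016,0,0,0,0.05]
    - [0,0,0,0,0,0]

```text
time_s: 13.92
tcp_pos: [0.5941, -0.0091, 0.1427]
eef_rot: [-180.0, -0.0, 3.1]
contact_force: [-0.3, 0.4, -1.0]
gripper_width: 0.0005
gripper_force: 0.0
```

```bash
python3 - <<'E'
from h import *;from plant import r
line(r)
E
```

```text
330 mean [0.0003 0.0166] line angle 86.9 tcp [ 0.594  -0.0091  0.1427] 3.1 [ 0.2 -0.1  0.8]
```

Two clicks done: the line is at 87° from 135°. On to the third.

Emit:
carry_out:
  targets:
    - [0.0044,-0.0016,0,0,0,0.05]
    - [0.0044,-0.0016,0,0,0,0.05]
    - [0.0044,-0.0016,0,0,0,0.05]
    - [0.0044,-0.0016,0,0,0,0.05]
    - [0.0044,-0.0016,0,0,0,0.05]

```text
time_s: 14.6
tcp_pos: [0.6045, -0.0056, 0.1426]
eef_rot: [180.0, 0.1, -12.0]
contact_force: [-3.1, 1.1, 1.5]
gripper_width: 0.0008
gripper_force: 1.3
```

Emit:
carry_out:
  targets:
    - [0.0044,-0.0016,0,0,0,0.05]
    - [0.0044,-0.0016,0,0,0,0.05]
    - [0.0044,-0.0016,0,0,0,0.05]
    - [0,0,0,0,0,0]

```text
time_s: 15.1
tcp_pos: [0.6121, -0.0051, 0.1427]
eef_rot: [-180.0, 0.0, -20.9]
contact_force: [0.6, -0.4, 0.6]
gripper_width: 0.0003
gripper_force: 0.0
```

```bash
python3 - <<'E'
from h import *;from plant import r
line(r)
E
```

```text
328 mean [0.0062 0.0152] line angle 63.0 tcp [ 0.6121 -0.0051  0.1427] -20.9 [ 0.6 -0.6  0.6]
```

Three clicks. The fourth takes the same 8 rows, and the tool then stops about 8° short of the stud.

Emit:
carry_out:
  targets:
    - [0.0044,-0.0016,0,0,0,0.05]
    - [0.0044,-0.0016,0,0,0,0.05]
    - [0.0044,-0.0016,0,0,0,0.05]
    - [0.0044,-0.0016,0,0,0,0.05]
    - [0.0044,-0.0016,0,0,0,0.05]

```text
time_s: 15.78
tcp_pos: [0.6232, -0.0063, 0.1427]
eef_rot: [180.0, 0.1, -36.0]
contact_force: [-1.9, 2.9, 0.2]
gripper_width: 0.0004
gripper_force: 1.4
```

Emit:
carry_out:
  targets:
    - [0.0044,-0.0016,0,0,0,0.05]
    - [0.0044,-0.0016,0,0,0,0.05]
    - [0.0044,-0.0016,0,0,0,0.05]
    - [0,0,0,0,0,0]

```text
time_s: 16.27
tcp_pos: [0.6303, -0.0089, 0.1427]
eef_rot: [180.0, 0.0, -44.9]
contact_force: [-0.4, -0.7, 0.2]
gripper_width: 0.0
gripper_force: 0.0
```

```bash
python3 - <<'E'
from h import *;from plant import r
line(r)
E
```

```text
335 mean [0.0112 0.0118] line angle 38.8 tcp [ 0.6302 -0.0089  0.1427] -44.9 [-0.2 -0.  -0.5]
```

The dial is at 38.8°, a turn of 96.2°, which is four clicks. I'll retreat, rise and go to the button.

Emit:
carry_out:
  targets:
    - [-0.02,0,0,0,0,0]
    - [0,0,-0.1,0,0,0]
    - [0,0,-0.1,0,0,0]
    - [0.0295,0.1022,0,0,0,0]
    - [0.0295,0.1022,0,0,0,0]

```text
time_s: 16.95
tcp_pos: [0.5711, -0.0949, 0.2434]
eef_rot: [-179.9, -0.0, -44.8]
contact_force: [-0.5, -1.0, 0.3]
gripper_width: 0.0004
gripper_force: 0.0
```

Emit:
carry_out:
  targets:
    - [0.0295,0.1022,0,0,0,0]
    - [0.0295,0.1022,0,0,0,0]
    - [0.0295,0.1022,0,0,0,0]
    - [0,0,0,0,0,0]

```text
time_s: 17.45
tcp_pos: [0.4927, -0.2364, 0.2431]
eef_rot: [-180.0, -0.0, -45.1]
contact_force: [0.8, -0.4, -0.5]
gripper_width: 0.0005
gripper_force: 0.0
```

```bash
python3 - <<'E'
from h import *;from plant import r
for n in("wrist","top","scene"):
    ci=r.camera_info(n);im=r.capture(n);cv2.imwrite(f"pics/{n}5.png",im[:,:,::-1])
    for c,a,b in blobs(im,(50,90,50),(85,255,255),50)[0]: print(n,c,a,b,ray(ci,c,.067).round(4))
    if n!="wrist":
        for c,a,b in blobs(im,(4,150,130),(18,255,255),5)[0]:
            p=ray(ci,c,.165)
            if np.hypot(p[0]-.6136,p[1]+.05)<.06: print(n,"stud",p.round(4),a)
s=r.get_state();print(s["time_s"],s["tcp_pos"],s["eef_rot"])
E
```

```text
wrist [453.   36.7] 516 [441  24  25  27] [ 0.4474 -0.4648  0.067 ]
wrist [345.9 139.9] 727 [331 125  31  31] [ 0.4449 -0.3256  0.067 ]
wrist [396.4 230.1] 341 [387 220  21  21] [ 0.3241 -0.2991  0.067 ]
top [449.4 184. ] 193 [439 180  22   9] [ 0.5958 -0.6538  0.067 ]
top [390.1 234.2] 67 [386 230   9   9] [ 0.441  -0.4692  0.067 ]
top [333.8 276.8] 68 [330 273   9   9] [ 0.3126 -0.2987  0.067 ]
scene [154.2 173.4] 59 [150 170   9   8] [ 0.3321 -0.3023  0.067 ]
scene [154.  209.5] 118 [148 204  13  12] [ 0.4498 -0.3283  0.067 ]
scene [ 99.1 228.1] 74 [ 94 224  11   9] [ 0.458  -0.4721  0.067 ]
scene [ 27.8 305.6] 343 [ 13 296  31  20] [ 0.6095 -0.6548  0.067 ]
scene stud [ 0.6482 -0.0246  0.165 ] 41
scene stud [ 0.638  -0.0448  0.165 ] 9
17.6 [ 0.49478705 -0.23410306  0.24288131] [-1.79977537e+02 -1.23523862e-02 -4.49683024e+01]
```

The stud is confirmed at (0.648, -0.025), and the button at (0.4445, -0.327). Moving above it and down.

Emit:
carry_out:
  targets:
    - [0.0301,0.1013,0,0,0,0]
    - [0.0301,0.1013,0,0,0,0]
    - [0,0,0.1,0,0,0]
    - [0,0,0.1,0,0,0]
    - [0,0,0.1,0,0,0]

```text
time_s: 18.23
tcp_pos: [0.4453, -0.3265, 0.0915]
eef_rot: [-180.0, -0.0, -44.9]
contact_force: [1.2, 0.1, -0.5]
gripper_width: 0.0
gripper_force: 0.0
```

Emit:
carry_out:
  targets:
    - [0,0,0.06,0,0,0]
    - [0,0,0,0,0,0]

```text
time_s: 18.48
tcp_pos: [0.4435, -0.3259, 0.0605]
eef_rot: [179.9, 0.3, -44.9]
contact_force: [0.8, -1.4, 0.6]
gripper_width: 0.0002
gripper_force: 0.0
```

Emit:
carry_out:
  targets:
    - [0,0,0.006,0,0,0]
    - [0,0,0.006,0,0,0]
    - [0,0,0.006,0,0,0]
    - [0,0,0,0,0,0]

```text
time_s: 18.98
tcp_pos: [0.4445, -0.3275, 0.054]
eef_rot: [-180.0, -0.0, -45.0]
contact_force: [-0.1, -0.2, 0.7]
gripper_width: 0.0005
gripper_force: 0.0
```

Emit:
carry_out:
  targets:
    - [0,0,0.004,0,0,0]
    - [0,0,0.004,0,0,0]
    - [0,0,0,0,0,0]

```text
time_s: 19.35
tcp_pos: [0.4445, -0.3276, 0.0497]
eef_rot: [180.0, -0.0, -45.0]
contact_force: [0.0, 0.1, 1.0]
gripper_width: 0.0005
gripper_force: 0.6
```

Emit:
carry_out:
  targets:
    - [0,0,0.004,0,0,0]
    - [0,0,0.004,0,0,0]
    - [0,0,0,0,0,0]

```text
time_s: 19.73
tcp_pos: [0.4445, -0.3276, 0.0458]
eef_rot: [180.0, -0.0, -45.0]
contact_force: [-0.7, 0.2, 3.4]
gripper_width: 0.0006
gripper_force: 1.5
```

Spring force is building (3.4 N). I'll press a little further, to the stop.

Emit:
carry_out:
  targets:
    - [0,0,0.003,0,0,0]
    - [0,0,0.002,0,0,0]
    - [0,0,0,0,0,0]

```text
time_s: 20.1
tcp_pos: [0.4446, -0.3276, 0.0439]
eef_rot: [180.0, -0.0, -45.0]
contact_force: [-1.9, 0.8, 8.6]
gripper_width: 0.0005
gripper_force: 4.6
```

The force is 8.6 N, above the button's 4 N, at tip z≈0.060, so the button is on its stop. Lifting clear.

Emit:
carry_out:
  targets:
    - [0,0,-0.02,0,0,0]
    - [0,0,-0.08,0,0,0]
    - [0,0,-0.1,0,0,0]
    - [0,0,-0.1,0,0,0]
    - [0,0,-0.1,0,0,0]

```text
time_s: 20.72
tcp_pos: [0.444, -0.3271, 0.2451]
eef_rot: [-180.0, 0.0, -45.0]
contact_force: [1.1, -0.4, -0.0]
gripper_width: 0.0005
gripper_force: 0.0
```

Emit:
carry_out:
  targets:
    - [-0.1,0,0,0,0,0]
    - [-0.05,0,0,0,0,0]
    - [0,0,0,0,0,0]
    - [0,0,0,0,0,0]
    - [0,0,0,0,0,0]

```text
time_s: 21.35
tcp_pos: [0.3918, -0.2748, 0.243]
eef_rot: [180.0, 0.0, -45.0]
contact_force: [-0.3, -0.3, 0.3]
gripper_width: 0.0004
gripper_force: 0.0
```

```bash
python3 - <<'E'
from h import *;from plant import r
im=r.capture("scene");ci=r.camera_info("scene");cv2.imwrite("pics/end.png",im[:,:,::-1])
for c,a,b in blobs(im,(4,150,130),(18,255,255),5)[0]:
    p=ray(ci,c,.165)
    if np.hypot(p[0]-.6136,p[1]+.05)<.06: print("stud",p.round(4),a)
for c,a,b in blobs(im,(50,90,50),(85,255,255),50)[0]: print(c,a)
s=r.get_state();print(s["time_s"],s["tcp_pos"],s["contact_force"])
E
```

```text
stud [ 0.6482 -0.0246  0.165 ] 41
stud [ 0.638  -0.0448  0.165 ] 9
[154.2 173.3] 58
[154.  209.5] 118
[ 99.1 228.1] 74
[ 27.9 305.5] 345
21.4 [ 0.39176448 -0.27475678  0.24287387] [-0.79702739 -0.31847148  0.00257171]
```

View pics/end.png

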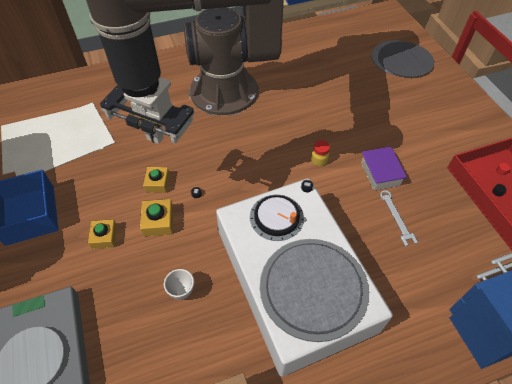

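The final view shows the stud at the fourth click (293,216), the green button up at (154,209), the loose things where they were and the arm clear.

```bash
python3 -c "
from plant import r
print(r.close_job())"
```

```text
the job is handed in; nothing more can be done
None
```

The job is handed in: the dial measures four clicks clockwise (96°), the button was pressed to its stop and is up again, the loose things look unmoved, and the arm is clear (21.4 s, no verdict shown).

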